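# Bin a pipe offcut by the rocker tray and latch the bin gate

## Robot

A 6-joint arm with a two-finger parallel gripper is mounted at the origin on the work surface. World frame = base frame: x ahead of the robot, y to its left, z up, the work surface at z = 0. Lengths are in m, angles in rad, forces in N, time in s.
With the tool pointing down it reaches from about 0.275 to 0.875 m from the base axis. Payload 12.5 kg.
Tool frame: the origin (TCP) lies on the centre line of the jaws, within the pads' length; the fingertips stand r.finger_overhang ahead of it and the grasp point (between the pads) lies 3 mm ahead of it (r.finger_overhang is the distance from the TCP to the fingertips, in m); z points along the fingers, y is the direction in which the jaws open and shut (so a half turn about z gives the same grasp; the last joint's range is limited). The gripper opens to 85 mm and grips with 20 to 120 N. Pads are 22 mm wide; open, the fingers measure 114 mm over their backs; the gripper's body (76 mm by 85 mm) begins 54 mm behind the grasp point. The pads swing forward as they close: fully open they stand 13 mm farther back than shut.
Start: joints at [1.055, 0.351, 1.652, -0, 1.139, -0.085], TCP at [0.23, 0.5, 0.253] pointing down, gripper open.
Joint ranges: [-2.75, 2.75], [-0.79, 2.1], [0.01, 2.65], [-1.57, 4.71], [0.07, 3.14], [-2.87, 2.87]. Speed limits (rad/s): [2.22, 2.22, 2.79, 3.14, 3.14, 3.14].

## Interface

Orientations are given as a unit quaternion [x, y, z, w].
In Python, from cell import r, optics gives the robot as it stands. The module is installed in compiled form; this text tells all that it offers. Calls block until the motion is done:
- r.move_to(position, orientation): joint-space move of the TCP to a pose.
- r.move_linear(position, rot=None, vel=0.15): straight line of the TCP; rot=None keeps the orientation; vel is the mean speed in m/s.
- r.set_joints(angles): joint-space move.
- r.set_gripper(opening, squeeze=None): opening from 0.0 (shut) to 1.0 (fully open); squeeze is the grip in N (None keeps the last); returns when the fingers have stopped.
- r.sleep(seconds).
- r.inverse_kinematics(position, orientation): joint angles nearest the present ones, or None.
- optics.get_image(name): name is "side" or "top"; returns a dict with "pixels" (400x640x3 uint8, red, green, blue), "depth" (400x640 float32, m along the optical axis (not along the pixel's ray), 0 where there is no reading), "fx", "fy", "cx", "cy" (pixels), "camera_from_world" (4x4, takes a point from world to camera coordinates). Camera axes: x right, y down, z forward; pixel columns grow to the right and rows downward; lengths in m; the calibration is good to about 2 mm. A picture is of the moment at which its call begins.
A pose or a line that the arm cannot do raises r.PlanningError and nothing moves.
- r.hand_in(): hands the job in, once; it reports no verdict.
Readings, each from a call of its own:
- r.current_t(): time.
- r.current_q(): joint angles.
- r.current_qvel(): joint speeds.
- r.current_effort(): joint torques, N m.
- r.current_tool_pos(): TCP position.
- r.current_ee_rot(): TCP orientation.
- r.current_contact_force(): force on the tool from outside, world axes, zero at the start.
- r.current_torque(): the same for the moment, N m.
- r.current_opening(): opening from 0.0 (shut) to 1.0 (fully open).
Only numpy, scipy, OpenCV 4.12 (cv2) and the standard library are available. Lean on these libraries where they do the work, as an engineer would, in place of code of your own. Each camera call takes 0.05 s, during which the arm holds its last target. There are 200 camera calls.

## Task

Bin the rust-brown pipe offcut: take it off its saddle, lower it (do not drop it) crosswise onto the green rocker tray so that its weight tips the tray and it rolls into the blue bin. Then push the upright tab of the bin's red sliding gate until the gate is fully shut and the orange spring catch has clicked out behind it. Leave the pale pipe, the bottle, the spray can and the grinder where they are.

Things in the scene. Friction and masses are not known exactly. Their poses are not given: they have to be found in the camera images.
- bin: Blue open-topped offcut bin fixed to the bench, 118 x 158 x 96 mm (x, y, z), carrying the rocker tray, gate rails and catch. Origin at the centre of its underside, on the bench; z up. In its frame the tray stands on the -x side and feeds towards +x, and the gate shuts by sliding level towards +y on two rails that run out to y = -280 mm, 108 mm high.
- bin_mouth (a point): Centre of the bin's mouth, 100 mm above the bench, axes as the bin's; the mouth is 110 mm (x) by 150 mm (y), the inside 96 mm deep. A yellow upright deflector plate 165 mm high stands along the mouth's +x side; the yellow catch housing, 128 mm high, stands 115 mm in +x and 104 mm in -y from here.
- gate_push (a point): Centre of the outer (-y) upright face of the gate's red push tab; moves with the gate, axes as the bin's. Tab 70 mm wide (x), 5 mm thick, from 105 to 151 mm above the bench; this point is 128 mm up. Nothing stands above the rails behind it. Push along the bin's +y: about 7 N slides the gate, up to about 15 N as the catch gives way.
- gate_shut (a point): Fixed point where gate_push is when the gate is against its end stop: 83 mm in -y from the bin's centre. Fully open, gate_push is 180 mm in -y from this point.
- gate (a joint): Level red sliding gate plate, 118 x 160 x 4 mm: travel in m along the bin's +y: 0 = fully open, 0.180 = against its end stop. At about 0.177 the catch springs out behind the dark upright pin beside the tab; left short of that, the gate is not latched.
- catch (a joint): Orange spring catch: 0 = sprung fully out, up to 0.012 m = pushed in. The gate's pin pushes it in by about 7 mm during the last 35 mm of gate travel; it springs back to 0 once the pin has passed.
- catch_nose (a point): Top of the nose of the orange catch, 76 mm in +x and 91 mm in -y from the bin's centre, 120 mm above the bench when sprung out; it moves towards +x when pushed in.
- tray_load (a point): Where to set the middle of the pipe: a point on the green tray's upper surface, moving with the tray; at rest 161 mm above the bench. The pipe must lie across the tray, along the bin's y. The tray is 134 mm wide (y) between side cheeks 11 mm high; a back lip 16 mm high stands 40 mm behind (-x) this point, the open front edge 42 mm ahead.
- tray_pivot (a point): Middle of the tray's pivot axle (along the bin's y), 140 mm in -x from the bin's centre, 150 mm above the bench; 50 mm behind tray_load. The axle's two posts are 164 mm high, 80 mm either side of it.
- tray (a joint): Rocker tray tilt in rad: 0 = at rest (front 0.1 rad up), 0.55 = fully tipped (front edge down over the bin's mouth). A light spring returns it when empty; the pipe's weight anywhere ahead of the back lip tips it, and the pipe rolls off the front.
- scrap_center (a point): Centre of the rust-brown steel pipe offcut, 110 mm long, 42 mm in diameter, about 0.33 kg; x axis along the pipe, rolled any way about it. It lies level, 46 mm above the bench, on a plywood saddle 100 x 64 mm with V-blocks 28 to 44 mm either side of the saddle's middle; between them the pipe can be gripped across its diameter, down to 10 mm above the bench.
- scrap: The same rust-brown pipe; the body's origin is its centre.
- good_center (a point): Centre of the pale grey pipe of the same size, x axis along the pipe, on an identical saddle. It stays.
- fluid: Green bottle standing on the bench between the saddles and the bin, 60 mm in diameter, 200 mm high; origin at the centre of its underside. Leave it standing.
- spray: Yellow spray can standing on the bench beyond the open end of the gate rails, 56 mm in diameter, 160 mm high; origin at the centre of its underside. Leave it standing.
- grinder: Green and black angle grinder lying on the bench behind the bin, about 330 x 190 x 65 mm, x axis along its body; origin on the bench. Leave it.
Not all that is in view belongs to the job. There is more than one size of the scrap; the job needs the smallest.

How it is judged:
By the outcome, as a careful person would: the job done as asked, in the order asked, and still so for the second after the job is handed in, with the robot touching nothing.
It also fails if it takes over 64 s, if anything falls off the work surface, if the arm or the gripper's body presses on something with over 40 N, if the wrist force passes 120 N, or if a joint passes its speed limit or range.

## Working session

There is one attempt and no reset: what is moved stays moved. The work goes in short steps, each a Python script; the robot and the scene stay as the last script left them, time stands still between calls to the robot, and variables do not carry over. Pictures are saved under pics/ and viewed, about 8 in all and at most 12, crops included, and the job is handed in when it is done.

```bash
mkdir -p pics; cat > h.py <<'E'
import numpy as np, cv2
from cell import r, optics
def snap(n,tag):
    d=optics.get_image(n); np.savez(f'{tag}.npz',**d)
    cv2.imwrite(f'pics/{tag}.png',d['pixels'][...,::-1]); return d
def load(tag): return dict(np.load(f'{tag}.npz'))
def cloud(d):
    h,w=d['depth'].shape; v,u=np.mgrid[:h,:w]; z=d['depth']
    P=np.stack([(u-d['cx'])/d['fx']*z,(v-d['cy'])/d['fy']*z,z],-1)
    T=np.linalg.inv(d['camera_from_world']); W=P@T[:3,:3].T+T[:3,3]
    W[z<=0]=np.nan; return W
E
python3 - <<'E'
from h import *
for n in('top','side'):
    d=snap(n,n+'0'); T=np.linalg.inv(d['camera_from_world']); print(n,T.round(3).tolist(),d['fx'],d['cx'])
print(r.current_t(),r.finger_overhang,r.current_ee_rot(),r.current_opening())
E
```

```text
top [[-0.02, -0.988, 0.153, 0.279], [-1.0, 0.021, 0.008, -0.029], [-0.011, -0.153, -0.988, 1.595], [0.0, 0.0, 0.0, 1.0]] 466.2165434919742 314.441396329896
side [[0.994, -0.062, 0.093, 0.397], [-0.111, -0.634, 0.766, -1.076], [0.012, -0.771, -0.637, 0.993], [0.0, 0.0, 0.0, 1.0]] 376.71603444280714 318.69042084883097
0.1 0.022 [ 2.13745657e-01  9.76889206e-01 -5.04926749e-04 -1.36979471e-04] 1.001519088601606
```

View pics/top0.png

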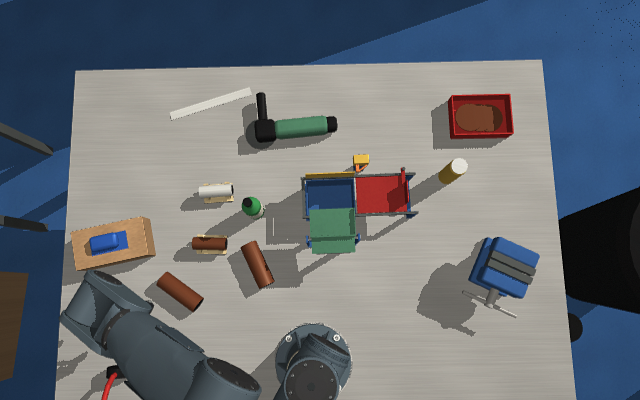

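View pics/side0.png

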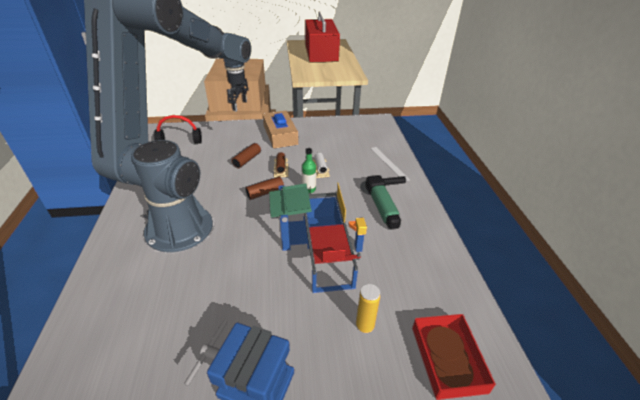

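The top view shows three rust-brown pipes: (209,243) on a plywood saddle, and (180,291) and (257,264), both larger and lying on the bench. The first fits because it is the smallest and on a saddle. The bin is at (330,195), the tray at (332,230), the gate at (385,195) with its tab near (405,185), and the spray can at (455,170). Next I'll confirm the pipe in a crop and measure.

```bash
python3 - <<'E'
from h import *
d=load('top0'); W=cloud(d); im=d['pixels']
hsv=cv2.cvtColor(im,cv2.COLOR_RGB2HSV)
c=cv2.resize(im[160:320,130:290],None,fx=3.5,fy=3.5,interpolation=cv2.INTER_CUBIC)
c2=cv2.resize(im[140:265,280:430],None,fx=3.7,fy=3.7,interpolation=cv2.INTER_CUBIC)
h=max(c.shape[0],c2.shape[0]); 
cv2.imwrite('pics/crop1.png',c[...,::-1]); cv2.imwrite('pics/crop2.png',c2[...,::-1])
def rep(name,m,zlo,zhi,box):
    x0,x1,y0,y1=box; b=np.zeros(m.shape,bool); b[y0:y1,x0:x1]=1
    m=m&b&(W[...,2]>zlo)&(W[...,2]<zhi); n,l,s,_=cv2.connectedComponentsWithStats(m.astype(np.uint8))
    if n<2: print(name,'none');return
    k=1+np.argmax(s[1:,4]); m=l==k
    P=W[m]; rc=cv2.minAreaRect((P[:,:2]*1000).astype(np.float32))
    print(name,len(P),'med',np.median(P,0).round(4),'zr',np.percentile(P[:,2],[2,50,98]).round(4),'rect',np.round(rc[0],1),np.round(rc[1],1),round(rc[2],1))
H,S,V=hsv[...,0].astype(int),hsv[...,1],hsv[...,2]
red=((H<12)|(H>172))&(S>110)
for nm,b in(('scrap',(185,235,225,262)),('bigA',(150,210,265,315)),('bigB',(235,280,235,295))): rep(nm,red,.03,.12,b)
rep('pale',S<60,.05,.09,(190,240,175,205))
rep('tray',(H>50)&(H<95)&(S>50),.13,.2,(295,370,200,262))
rep('gateplate',red,.095,.116,(345,425,165,220)); rep('tab',red,.13,.17,(345,425,160,220))
rep('bottle',(H>40)&(H<90),.05,.25,(235,270,190,222))
rep('spray',(H>15)&(H<40)|(S<60),.13,.2,(435,475,150,190))
rep('catch_orange_yel',(H>5)&(H<35)&(S>120),.1,.14,(345,380,145,180))
rep('deflector',(H>15)&(H<35)&(S>120),.13,.18,(295,360,165,185))
rep('binblue',(H>100)&(H<125)&(S>120),.085,.115,(295,430,165,225))
E
```

```text
scrap 375 med [0.3918 0.3357 0.0634] zr [0.0529 0.0634 0.071 ] rect [392.5 335.6] [110.8  37.9] 87.3
bigA 791 med [0.2384 0.4309 0.0528] zr [0.0345 0.0528 0.0621] rect [237.7 434. ] [153.1  54.8] 53.2
bigB 768 med [0.3201 0.1765 0.0529] zr [0.0357 0.0529 0.0623] rect [320.2 178.3] [150.7  55.4] 24.8
pale 382 med [0.5674 0.3158 0.0623] zr [0.0511 0.0623 0.0706] rect [568.4 316. ] [ 41.9 110.4] 4.4
tray 1970 med [ 0.4168 -0.0711  0.1582] zr [0.1477 0.1582 0.1728] rect [416.1 -71. ] [137.  139.5] 1.4
gateplate 1778 med [ 0.536  -0.2319  0.1042] zr [0.0974 0.1042 0.1121] rect [ 546.9 -231.8] [140.9 160.1] 1.5
tab 59 med [ 0.5342 -0.3083  0.1467] zr [0.1321 0.1467 0.1531] rect [ 536.9 -309.1] [69.7  5.1] 0.5
bottle 248 med [0.4944 0.1788 0.1341] zr [0.0949 0.1341 0.1964] rect [503.2 187.1] [56.6 57.4] 84.8
spray 281 med [ 0.6081 -0.4699  0.1571] zr [0.1323 0.1571 0.1647] rect [ 610.3 -473.3] [54.9 53.7] 86.1
catch_orange_yel 198 med [ 0.6429 -0.167   0.1246] zr [0.1084 0.1246 0.1321] rect [ 637.1 -170. ] [52.1 50.7] 5.1
deflector 157 med [ 0.5962 -0.0685  0.154 ] zr [0.1319 0.154  0.1677] rect [596.7 -67.8] [  5.3 151.8] 0.9
binblue 142 med [ 0.5839 -0.0448  0.095 ] zr [0.0857 0.095  0.1025] rect [533.2 -67.8] [115.4 156.8] 1.4
```

View pics/crop1.png

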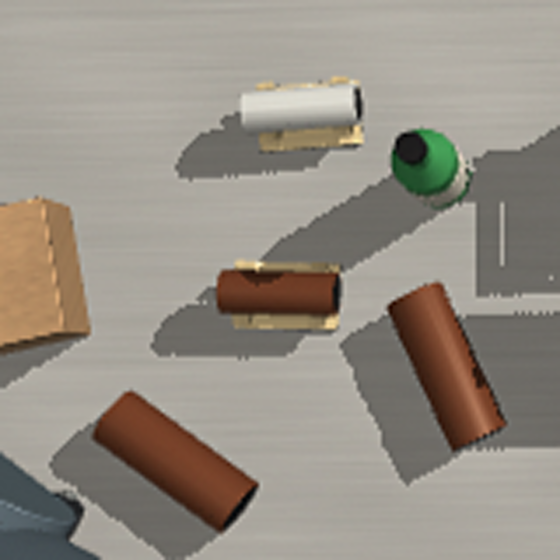

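View pics/crop2.png

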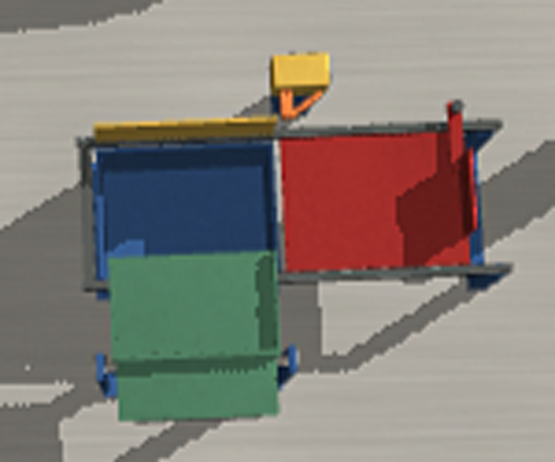

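Crop 1 confirms it: the scrap on the saddle measures 111 x about 40 mm, and the two on the bench are about 151 x 55 mm. Crop 2 shows the bin, tray, open gate, tab and catch, with the bin yawed about +1°. The sizes and heights match the description. Next I'll pick the pipe up.

```bash
cat >> h.py <<'E'
def down(phi):  # tool down, jaw axis (tool y) at phi degrees from world x
    a=np.radians((phi+90)/2); return np.array([np.cos(a),np.sin(a),0,0])
E
python3 - <<'E'
from h import *
W=cloud(load('top0')); m=np.hypot(W[...,0]-.4434,W[...,1]+.0695)<.008
print('tray_load z',np.nanmedian(W[m][:,2]).round(4))
for f,g,k in((-2.7,1.1,1.1),(177.3,181.1,181.1)):
    for p,a in(([.3925,.3356,.056],f),([.4434,-.0695,.192],g),([.5372,-.36,.137],k),([.535,-.16,.137],k)):
        q=r.inverse_kinematics(p,down(a)); print(a,None if q is None else np.round(q,2))
# pick
o=down(-2.7)
q=r.inverse_kinematics([.3925,.3356,.2],o)
if abs(q[5])>2.6: o=down(177.3)
r.move_to([.3925,.3356,.14],o); r.set_gripper(1.0,40)
r.move_linear([.3925,.3356,.055],vel=.12)
r.set_gripper(0.0,40); print('open',r.current_opening(),r.current_contact_force())
r.move_linear([.3925,.3356,.30],vel=.15)
print('after lift',r.current_opening(),r.current_contact_force(),r.current_q().round(2),r.current_t())
snap('side','side1')
E
```

```text
tray_load z 0.1602
-2.7 [ 0.62  0.59  1.87 -0.    0.68  0.66]
1.1 [-0.26  0.25  1.96 -0.    0.93 -0.28]
1.1 [-0.66  0.65  1.48 -0.    1.01 -0.68]
1.1 [-0.37  0.51  1.73 -0.    0.9  -0.39]
177.3 [ 0.62  0.59  1.87 -0.    0.68 -2.48]
181.1 [-0.26  0.25  1.96 -0.    0.93  2.86]
181.1 [-0.66  0.65  1.48 -0.    1.01  2.46]
181.1 [-0.37  0.51  1.73 -0.    0.9   2.75]
open 0.4736171840545807 [ 5.39135678 -1.51089266  5.82967762]
after lift 0.47879794232561307 [ 0.08050636 -0.44558209 -2.6917589 ] [0.62 0.24 1.68 0.   1.22 0.66] 4.4417
```

View pics/side1.png

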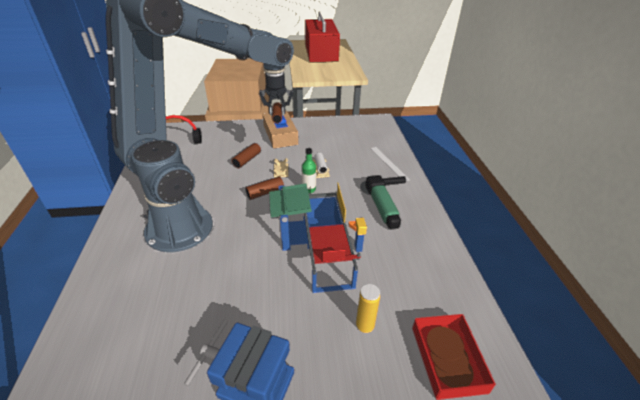

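The saddle at (280,168) is empty and the pipe is in the gripper at (277,112). The wrist reads about the pipe's weight. Now to carry it over the tray and creep down.

```bash
python3 - <<'E'
from h import *
o=down(1.1); x,y=.4434,-.0695
r.move_linear([x,y,.30],rot=o,vel=.2); r.move_linear([x,y,.20],vel=.12); r.sleep(.3)
d=snap('side','side2'); W=cloud(d)
hsv=cv2.cvtColor(d['pixels'],cv2.COLOR_RGB2HSV); H=hsv[...,0]
m=((H<12)|(H>172))&(hsv[...,1]>100)&(abs(W[...,0]-x)<.05)&(abs(W[...,1]-y)<.1)&(W[...,2]>.165)
P=W[m]; print('pipe',len(P),P.min(0).round(3),P.max(0).round(3),np.median(P,0).round(3))
f0=np.mean([r.current_contact_force() for _ in range(5)],0); print('f0',f0.round(2))
for z in np.arange(.198,.1865,-.001):
    r.move_linear([x,y,z],vel=.02); r.sleep(.1); f=r.current_contact_force()-f0; print(round(z,4),f.round(2))
    if f[2]>.5: break
print(r.current_t(),r.current_opening())
cv2.imwrite('pics/s2c.png',cv2.resize(snap('side','side2b')['pixels'][140:280,230:400,::-1],None,fx=4,fy=4))
E
```

```text
pipe 204 [ 0.425 -0.128  0.187] [ 0.461 -0.019  0.218] [ 0.443 -0.085  0.21 ]
f0 [ 0.11  0.12 -3.04]
0.198 [ 0.41 -0.45 -0.09]
0.197 [-0.56 -0.45  0.23]
0.196 [ 0.16 -0.1   0.76]
9.0667 0.4761238776362755
```

View pics/s2c.png

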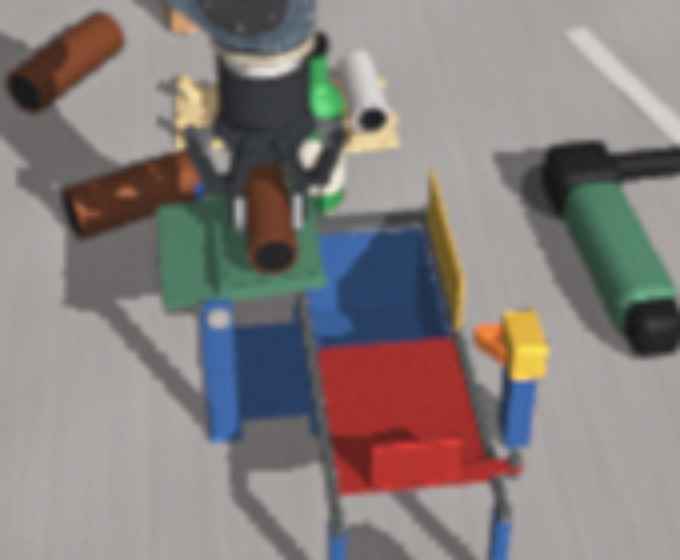

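The pipe sits level across the tray between the cheeks, at crop (270,220). The 0.76 N trigger is within the noise, because geometry puts contact near 0.190. I'll continue with averaged force.

```bash
python3 - <<'E'
from h import *
def F():
    a=[]
    for _ in range(8): a.append(r.current_contact_force()); r.sleep(.03)
    return np.mean(a,0)
x,y=.4434,-.0695; f0=-3.04
for z in np.arange(.194,.1855,-.001):
    r.move_linear([x,y,z],vel=.02); f=F()[2]-f0; print(round(z,4),f.round(2))
    if f>.7: break
print(r.current_t(),r.current_opening())
d=snap('side','side3'); W=cloud(d)
hsv=cv2.cvtColor(d['pixels'],cv2.COLOR_RGB2HSV); H=hsv[...,0]
m=(H>50)&(H<95)&(hsv[...,1]>50)&(abs(W[...,0]-.42)<.09)&(abs(W[...,1]-y)<.08)&(W[...,2]>.12)&(W[...,2]<.2)
def slope(W,m):
    P=W[m]; A=np.c_[P[:,0]-.3934,np.ones(len(P))]; return np.linalg.lstsq(A,P[:,2],rcond=None)[0].round(3)
print('tray slope/z at pivot',slope(W,m))
E
```

```text
0.194 0.26
0.193 0.23
0.192 0.69
0.191 0.57
0.19 0.73
11.7 0.47695025879828135
tray slope/z at pivot [0.08  0.159]
```

```bash
python3 - <<'E'
from h import *
x,y=.4434,-.0695
def F():
    a=[]
    for _ in range(8): a.append(r.current_contact_force()); r.sleep(.03)
    return np.mean(a,0)
for z in(.189,.188,.187):
    r.move_linear([x,y,z],vel=.02); f=F()[2]+3.04; print(z,f.round(2))
    if f>1.3: break
r.set_gripper(.55,20); r.move_linear([x,y,.26],vel=.1)
r.move_linear([x,y,.33],vel=.25); r.sleep(.3)
snap('top','top4'); d=snap('side','side4'); W=cloud(d); print(r.current_t(),r.current_opening())
a=load('top4')['pixels'][130:270,270:430,::-1]; b=d['pixels'][140:280,240:400,::-1]
cv2.imwrite('pics/both4.png',np.hstack([cv2.resize(i,None,fx=2.5,fy=2.5) for i in(a,b)]))
E
```

```text
0.189 0.54
0.188 0.59
0.187 0.74
15.25 0.5494121529282575
```

View pics/both4.png

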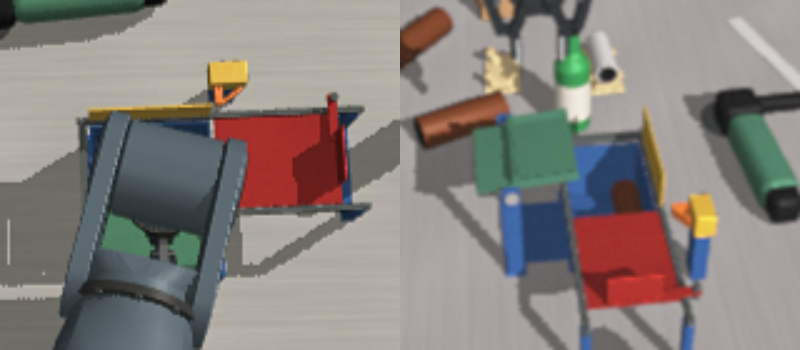

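The side half shows the pipe inside the blue bin at (625,195), with the tray back at rest and the bottle and pale pipe standing. Next I'll check the pipe's height and then push the gate with shut fingers.

```bash
python3 - <<'E'
from h import *
d=load('side4'); W=cloud(d); hsv=cv2.cvtColor(d['pixels'],cv2.COLOR_RGB2HSV); H=hsv[...,0]
m=((H<12)|(H>172))&(hsv[...,1]>60)&(abs(W[...,0]-.533)<.06)&(abs(W[...,1]+.068)<.08)&(W[...,2]<.098)
print('pipe in bin',m.sum(),np.nanmedian(W[m],0).round(3),'zmax',W[m][:,2].max().round(3) if m.any() else None)
L=lambda y:.5348-.0192*(y+.1508)
o=down(1.1); z=.139
r.set_gripper(0.0,40)
r.move_linear([L(-.36),-.36,.30],rot=o,vel=.25); r.move_linear([L(-.36),-.36,z],vel=.15); r.sleep(.2)
f0=r.current_contact_force()
y=-.33; r.move_linear([L(y),y,z],vel=.06)
log=[]
while y<-.152:
    y+=.004 if y<-.21 else .0015
    r.move_linear([L(y),y,z],vel=.06 if y<-.21 else .03); f=r.current_contact_force()-f0; log.append((round(y,4),f.round(1).tolist()))
    if np.linalg.norm(f[:2])>26: break
print(*log[::4],*log[-8:],sep='\n'); print(r.current_tool_pos(),r.current_t())
snap('side','side5')
cv2.imwrite('pics/s5.png',cv2.resize(load('side5')['pixels'][140:280,240:400,::-1],None,fx=4,fy=4))
E
```

```text
pipe in bin 128 [ 0.565 -0.052  0.045] zmax 0.052
(-0.326, [1.1, -0.5, 0.3])
(-0.31, [-0.6, -4.2, 0.3])
(-0.294, [-0.9, -3.9, 0.4])
(-0.278, [-1.5, -3.6, 1.7])
(-0.262, [-1.2, -2.6, 1.1])
(-0.246, [-1.0, -2.8, 1.1])
(-0.23, [-2.0, -3.3, 0.1])
(-0.214, [-1.2, -3.0, 1.1])
(-0.2055, [-1.8, -5.5, 0.8])
(-0.1995, [-2.6, -5.6, 0.9])
(-0.1935, [-2.6, -5.6, -0.2])
(-0.1875, [-1.7, -11.8, -1.4])
(-0.1815, [-3.3, -11.1, -1.3])
(-0.1755, [-2.8, -8.2, -0.4])
(-0.1695, [-3.0, -6.9, 0.1])
(-0.1635, [-2.1, -5.3, 0.6])
(-0.1695, [-3.0, -6.9, 0.1])
(-0.168, [-3.0, -6.0, 0.0])
(-0.1665, [-1.8, -4.0, 1.4])
(-0.165, [-1.8, -5.0, 0.3])
(-0.1635, [-2.1, -5.3, 0.6])
(-0.162, [-2.3, -8.8, -0.1])
(-0.1605, [-2.0, -18.3, -2.7])
(-0.159, [-4.1, -28.1, -4.1])
[ 0.53500692 -0.16230156  0.13910732] 35.2417
```

View pics/s5.png

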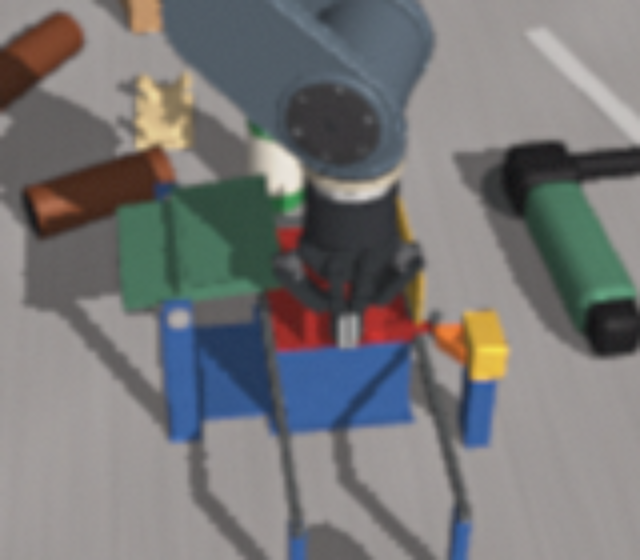

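The gate is shut against its stop. TCP y is -0.1623 against an expected -0.162, and the force peaked at 12 N over the catch, fell, then rose hard at the stop. The catch, at (445,335), appears sprung out. I'll back off and check the gate and catch with the robot clear.

```bash
python3 - <<'E'
from h import *
p=r.current_tool_pos(); r.move_linear([p[0]+.001,-.21,.139],vel=.08); r.move_linear([p[0]+.001,-.24,.30],vel=.2)
r.move_linear([.40,-.36,.33],vel=.25); r.sleep(.4); print(r.current_t())
snap('top','top6'); d=snap('side','side6')
W=cloud(load('top6')); hsv=cv2.cvtColor(load('top6')['pixels'],cv2.COLOR_RGB2HSV); H=hsv[...,0]; S=hsv[...,1]
red=((H<12)|(H>172))&(S>110)
def rep(n,m):
    rc=cv2.minAreaRect((W[m][:,:2]*1000).astype(np.float32)); print(n,m.sum(),np.round(rc[0],1),np.round(rc[1],1),round(rc[2],1))
rep('tab',red&(W[...,2]>.132)&(W[...,2]<.17)&(abs(W[...,0]-.533)<.04)&(abs(W[...,1]+.15)<.12))
rep('catch orange',(H>5)&(H<17)&(S>150)&(W[...,2]>.1)&(W[...,2]<.14)&(abs(W[...,0]-.62)<.04)&(abs(W[...,1]+.16)<.05))
a=load('top6')['pixels'][130:270,270:400,::-1]; b=d['pixels'][140:280,250:390,::-1]
cv2.imwrite('pics/both6.png',np.hstack([cv2.resize(i,None,fx=2.9,fy=2.9,interpolation=cv2.INTER_CUBIC) for i in(a,b)]))
W0=cloud(load('top0'));h0=cv2.cvtColor(load('top0')['pixels'],cv2.COLOR_RGB2HSV)
m=(h0[...,0]>5)&(h0[...,0]<17)&(h0[...,1]>150)&(W0[...,2]>.1)&(W0[...,2]<.14)&(abs(W0[...,0]-.62)<.04)&(abs(W0[...,1]+.16)<.05)
W=W0; rep('catch before',m)
E
```

```text
38.3333
tab 44 [ 534.4 -148.4] [68.3  5. ] 2.1
catch orange 44 [ 622.7 -157.9] [25.5 61.8] 35.5
catch before 41 [ 622.8 -170.5] [24.6 35.6] 2.3
```

View pics/both6.png

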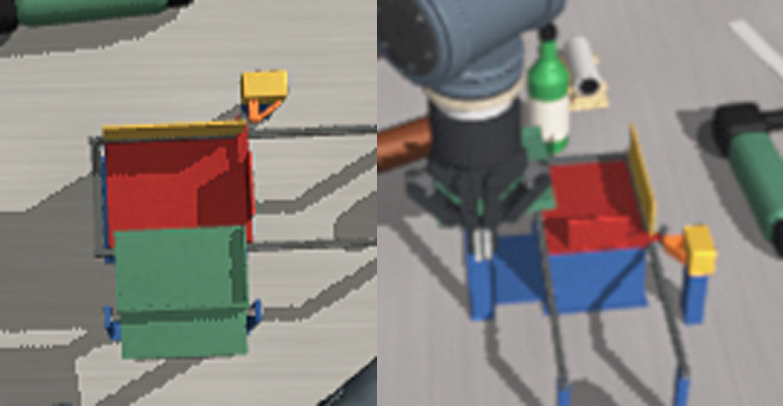

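The tab's outer face is at y = -0.151, which equals gate_shut, and it stayed there after I backed off. One last numeric check compares the catch nose and the bystander objects before and after, and then I'll hand in.

```bash
python3 - <<'E'
from h import *
for t in('top0','top6','side0','side6'):
    d=load(t); W=cloud(d); h=cv2.cvtColor(d['pixels'],cv2.COLOR_RGB2HSV)
    m=(h[...,0]>6)&(h[...,0]<16)&(h[...,1]>150)&(abs(W[...,2]-.117)<.012)&(abs(W[...,0]-.62)<.03)&(abs(W[...,1]+.165)<.025)
    v,u=np.nonzero(m); print(t,m.sum(),'px u',u.min(),u.max(),'v',v.min(),v.max(),'x',np.percentile(W[m][:,0],[3,50]).round(4))
a,b=load('top0')['pixels'].astype(int),load('top6')['pixels'].astype(int)
for n,(x0,x1,y0,y1) in dict(pale=(192,240,178,204),bottle=(240,268,190,220),spray=(438,470,155,185),grinder=(250,340,90,148)).items():
    print(n,'mean diff',abs(a-b)[y0:y1,x0:x1].mean().round(2))
E
```

```text
top0 40 px u 356 366 v 164 171 x [0.6104 0.6211]
top6 40 px u 356 366 v 164 171 x [0.6103 0.6212]
side0 48 px u 349 356 v 221 229 x [0.6127 0.6262]
side6 49 px u 344 356 v 221 229 x [0.6119 0.6238]
pale mean diff 5.65
bottle mean diff 4.43
spray mean diff 5.84
grinder mean diff 4.53
```

The catch nose is where it started, so it has sprung fully out, and the other objects are unchanged apart from image noise.

```bash
python3 -c "
from h import *
r.hand_in(); print(r.current_t())"
```

```text
the job is handed in; nothing more can be done
the job is handed in; nothing more can be done
```

The rust-brown offcut is in the bin and the gate is shut and latched. I handed the job in shortly after 38 s on the robot's clock.

**Pipe:** I took the smallest rust-brown pipe (111 mm long, on the saddle), lowered it crosswise onto the tray and let go. It tipped the tray and rolled in. Afterwards it showed in the bin, its highest visible point about 52 mm up, and the tray was back at rest.

**Gate:** I pushed the tab until it hit its end stop. The force read about 12 N over the catch, fell to 5 N, then rose to 28 N at the stop. After I backed off, the tab face stayed at y = -0.151 m, which matches gate_shut.

**Catch:** The orange nose is at the same pixels in the top view as before the push, so it is fully sprung out.

**Other objects:** The pale pipe, bottle, spray can and grinder look the same before and after, apart from image noise.

**Checks that were unclear:**
- **Touchdown on the tray:** The wrist force was too noisy to show it clearly, reading only about 0.5–0.7 N in the last few millimetres. I released at the height where geometry put the pipe on the tray.
- **Gate start position:** The gate seemed to start about 20 mm from fully open, which made no difference to the job.

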